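Index the repair turntable one slot toward the lamp

ROBOT

A 6-joint arm with a two-finger parallel gripper is mounted at the origin on the work surface. World frame = base frame: x ahead of the robot, y to its left, z up, the work surface at z = 0. Lengths are in m, angles in rad, forces in N, time in s.
With the tool pointing down it reaches from about 0.35 to 0.775 m from the base axis. Payload 7.3 kg.
Tool frame: the origin (TCP) lies at the very end of the fingers, on their centre line; the grasp point (between the pads) lies 19 mm behind it; z points along the fingers, y is the line along which they close (so a half turn about z gives the same grasp; the last joint's range is limited). The gripper opens to 92 mm and grips with 3 to 60 N. Pads are 19 mm wide; open, the fingers measure 130 mm over their backs; the gripper's body (75 mm by 190 mm) begins 47 mm behind the grasp point.
Start: joints at [0.979, 0.342, 1.524, -0, 1.275, -0.146], TCP at [0.226, 0.474, 0.227] pointing down, gripper open.
Joint ranges: [-2.53, 2.53], [-0.77, 2.02], [0.04, 2.7], [-1, 4.14], [0.28, 2.66], [-3.11, 3.11]. Speed limits (rad/s): [2.57, 2.57, 3.14, 3.14, 3.14, 3.14].

INTERFACE

Orientations are given as [roll, pitch, yaw] about the fixed x, y, z axes, in that order (R = Rz(yaw) Ry(pitch) Rx(roll)).
In Python, from cell import robot gives the robot as it stands. The module is installed in compiled form; this text tells all that it offers.
- The arm moves only by the tool arm_command, never from a script. Its argument "moves" is a list of rows, each a list of 3 entries, a list of its own where there are three numbers: the shift along the tool's x, y, z in m, then the turn, a rotation vector about the tool's x, y, z in rad, then the finger opening in m, from 0 to 0.0918. In form: [[[dx, dy, dz], [ax, ay, az], claw], ...]. A call has exactly 5 rows; each row is the pose to reach, as a shift and turn from the pose commanded when the call began, along the tool's axes at that moment; what a row does not reach only later rows make up. A row lasts 1/10 s, in which the tool goes at most 50 mm and 8.59 degrees, less where a joint would pass 70% of its speed; a pose out of reach is approached as far as the arm can. A call with a gripper value outside its range is refused whole. The fingers move at their own pace and stop on an object; "squeeze" is the grip in N (left out, the last holds). Time passes only in rows, so rows that repeat a pose let the fingers close, or fill a call up. It gives the time, the measured TCP pose, the force, the opening and the grip force at its end, in the units of the state.
- robot.observe(): the state, without advancing time (a new reading comes with each control period).
- robot.read_camera(name): name is "scene" or "side" or "wrist"; returns the picture (480x640x3 uint8, red, green, blue); there is no depth.
- robot.camera_model(name): a dict with "fx", "fy", "cx", "cy" (pixels), "R" (3x3) and "t" (3): a world point X has camera coordinates R X + t. Camera axes: x right, y down, z forward; pixel columns grow to the right and rows downward; lengths in m; the calibration is good to about 2 mm. A picture is of the moment at which its call begins: read the wrist's pose just before it. camera_model takes no time and is no camera call; for the wrist camera it gives the pose at the moment of the call.
- robot.hand_in(): hands the job in; it is judged then, once.
The state is a dict: "time": time; "qpos": joint angles; "qvel": joint speeds; "joint_efforts": joint torques, N m; "tool_pos": TCP position; "tool_rot": TCP orientation; "contact_force": force on the tool from outside, world axes, zero at the start; "torque": the same for the moment, N m; "opening": finger opening in m; "grip_force": force on a finger pad.
Only numpy, scipy, OpenCV 4.12 (cv2) and the standard library are available. Lean on these libraries where they do the work, as an engineer would, in place of code of your own. Each camera call takes 0.05 s, during which the arm holds its last target. There are 200 camera calls.

TASK

Pull up the spring plunger of the small indexing turntable, swing the table round to the next slot so that the terminal end of the clamped battery pack comes round toward the little lamp, and let the plunger drop fully home there so that the table is locked. The pin must be lifted clear before the table turns and must never be forced hard sideways against a slot; do not disturb the lamp, mug, computer mouse or screwdriver.

Things in the scene. Friction and masses are not known exactly. Their poses are not given: they have to be found in the camera images.
- fixture: fixed round base of the indexing turntable, 284 mm across; origin at the centre of its underside on the desk, z up along the turning axis. In its frame the plunger knob stands on the -x side, 115 mm from the axis, when the stage is at 0; the +x side, where the pack's terminals point, is away from the robot
- axis (a point): on the turning axis, 30 mm above the desk, level with the flat steel face the pin rides on. The face has three radial slots, 13 mm wide, 8 mm deep, crossing the 115 mm pin circle: at stage angle 0 (pin starts there) and one on either side, each 0.58 to 0.99 rad from it. These two are adjustable and not measured: find the slot by feel or sight
- stage (a joint): stage angle in rad, 0 in the start slot, positive anticlockwise from above; stops at -1.06 and 1.06; about 3 N drag at the knob, stays where left; 0.013 rad play either way when locked. The stage is a 164 mm disc with the battery pack (112 x 76 x 58 mm, top 104 mm above the desk) and a 32 mm wide arm (top 46 mm above the desk) out to the plunger
- plunger (a joint): lift of the plunger in m: 0 = fully home (pin 8 mm deep in a slot); about 0.008 = pin's round nose riding on the steel face; 0.016 = top of travel. A spring pulls it down with about 8 N at 0 and 13 N at full lift; let go, it sinks smoothly (damped) in a fraction of a second
- knob (a point): centre of the plunger's black knob, a plain upright cylinder 26 mm in diameter, 34 mm tall; at the start centre 87 mm, top 104 mm above the desk; moves with plunger and stage. A steel collar below it, 23 mm across, reaches 65 mm above the desk. The knob turns with the stage (it does not spin by itself)
- index_pin: steel pin under the knob, 10 mm in diameter with a round nose, fixed to the plunger; origin on the turning axis, not at the pin. Its side load against a slot wall must stay below 40 N
- terminals (a point): middle of the battery pack's terminal end (upright brass blades), opposite the knob, 62 mm from the axis and 88 mm above the desk
- lamp_foot (a point): centre of the underside of the little white desk lamp, round foot 90 mm across, thin post, round shade 104 mm across, 194 mm tall; loose, standing beside the turntable at its left (+y of the fixture) or its right; it tells which way to turn: stage positive if it stands on the fixture's +y side, negative if on its -y side
- mug: white mug, 80 mm across, 92 mm tall, loose, beside the turntable on the other side from the lamp; origin at the centre of its underside
- mouse: white computer mouse, 112 x 58 x 27 mm, loose, on the desk to the robot's right; origin at the centre of its underside
- screwdriver: screwdriver lying loose on the desk to the robot's left; origin on the desk under its middle
There are look-alikes about, which are no part of the job. Of the things that look like the part that bears lamp_foot, the largest one is meant.

How it is judged:
On the way, in this order (a step that is already met when the one before it is completed fails the run):
1. the plunger is pulled clear of the start slot, the stage not yet turned (value of joint plunger above 0.0075 m and value of joint stage between -0.1 and 0.1 rad), for 0.05 s.
2. the stage is swung more than 0.4 rad, the terminals toward the lamp (((y of lamp_foot in the frame of fixture above 0 m and value of joint stage above 0.4 rad) or (y of lamp_foot in the frame of fixture below 0 m and value of joint stage below -0.4 rad))), for 0.05 s.
At the end, for the whole second after the job is handed in: The plunger is home within 2 mm in the next slot on the side that brings the terminals toward the lamp (stage more than 0.52 rad from the start slot, that way), and the stage is at rest (value of joint plunger below 0.002 m and velocity of joint stage between -0.03 and 0.03 rad/s and ((y of lamp_foot in the frame of fixture above 0 m and value of joint stage above 0.52 rad) or (y of lamp_foot in the frame of fixture below 0 m and value of joint stage below -0.52 rad))); the robot touches nothing.
It fails at once if the pin is forced with more than 40 N against the slot or the steel face (contact force between index_pin and anything else above 40 N).
It fails at once if the lamp is moved more than 20 mm (distance of lamp_foot from where it was at the start of the episode above 0.02 m).
It fails at once if the mug is moved more than 20 mm (distance of mug from where it was at the start of the episode above 0.02 m).
It fails at once if the mouse is moved more than 20 mm (distance of mouse from where it was at the start of the episode above 0.02 m).
It fails at once if the screwdriver is moved more than 20 mm (distance of screwdriver from where it was at the start of the episode above 0.02 m).
It also fails if it takes over 43 s, if anything falls off the work surface, if the arm or the gripper's body presses on something with over 40 N, if the wrist force passes 120 N, or if a joint passes its speed limit or range.

## Working session

There is one attempt and no reset: what is moved stays moved. The work goes in short steps, Python scripts to look and compute and a tool call to move; the robot and the scene stay as the last step left them, time stands still between calls to the robot, and variables do not carry over. Pictures are saved under pics/ and viewed, at most 10 in all, crops included, and the job is handed in when it is done.

Besides the shell and the picture viewer there is one more tool, called by a JSON object that holds its "op" and its "data". arm_command: Moves the arm, as the interface text tells. Its arguments: {"type":"object","properties":{"moves":{"type":"array"},"squeeze":{"type":"number"}},"required":["moves"]}

```bash
mkdir -p pics; cat > h.py <<'E'
from cell import robot
import numpy as np, cv2, json
def snap(n,f):
    m=robot.camera_model(n); im=robot.read_camera(n)
    cv2.imwrite(f'pics/{f}.png',im[:,:,::-1]); json.dump({k:np.array(v).tolist() for k,v in m.items()},open(f'pics/{f}.json','w')); return im,m
def load(f):
    m=json.load(open(f'pics/{f}.json')); return cv2.imread(f'pics/{f}.png'),{k:np.array(v) for k,v in m.items()}
def ray(m,u,v):
    R=np.array(m['R']);t=np.array(m['t']); d=R.T@np.array([(u-m['cx'])/m['fx'],(v-m['cy'])/m['fy'],1]); return -R.T@t,d
def onz(m,u,v,z):
    c,d=ray(m,u,v); return c+d*(z-c[2])/d[2]
def tri(m1,p1,m2,p2):
    a,d=ray(m1,*p1); b,e=ray(m2,*p2); s=np.linalg.lstsq(np.c_[d,-e],b-a,rcond=None)[0]; p=a+d*s[0];q=b+e*s[1]; return (p+q)/2,np.linalg.norm(p-q)
def proj(m,X):
    c=np.array(m['R'])@X+np.array(m['t']); return c[0]/c[2]*m['fx']+m['cx'],c[1]/c[2]*m['fy']+m['cy']
E
python3 - <<'E'
from h import *
for n in ('scene','side','wrist'): 
    im,m=snap(n,n+'0'); print(n,-np.array(m['R']).T@np.array(m['t']))
print(robot.observe())
E
```

```text
scene [1.39210508 0.36524167 0.73366947]
side [-0.19722209 -0.82425516  1.01815269]
wrist [0.155969   0.50655375 0.38406578]
{'time': 0.15, 'qpos': array([ 9.79009967e-01,  3.42570981e-01,  1.52475708e+00,  1.61384450e-05,
        1.27539633e+00, -1.45973416e-01]), 'qvel': array([ 9.43246575e-05, -1.98354234e-03, -1.59878255e-03, -7.56278776e-04,
        1.78041215e-03,  1.48686668e-03]), 'joint_efforts': array([ 9.05981742e-04, -4.31469834e+01, -2.44352317e+01,  7.16361799e-02,
        5.38772426e-02, -1.15022140e-04]), 'tool_pos': array([0.22617779, 0.47346555, 0.22621444]), 'tool_rot': array([-3.14047520e+00, -1.79887599e-04,  2.69577490e+00]), 'contact_force': array([ 0.3057738 , -0.58737469, -0.72690629]), 'torque': array([-3.13809876e-02, -3.51221440e-05,  2.09688762e-02]), 'grip_force': 0.0, 'opening': 0.09189464977486854}
```

View pics/scene0.png

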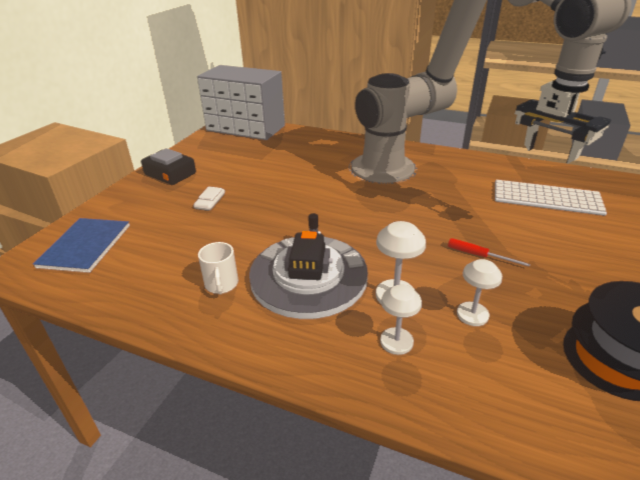

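View pics/side0.png

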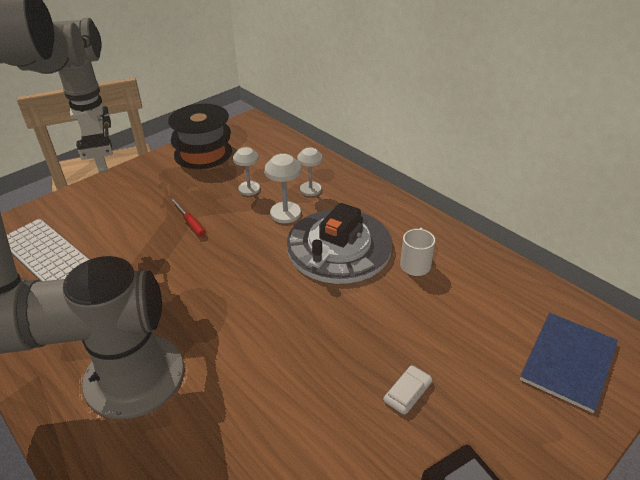

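The scene shows three lamps: the large one at scene (401,240) / side (284,180), and smaller ones at scene (400,300) and (482,275) / side (310,158) and (246,158). The first has the largest shade and is the tallest, so it fits. It is left of the turntable at +y, which makes the turn positive. I'll confirm this in one enlarged crop and measure.

```bash
python3 - <<'E'
from h import *
a,ma=load('scene0'); b,mb=load('side0')
ca=cv2.resize(a[205:365,240:440],None,fx=4,fy=4,interpolation=cv2.INTER_CUBIC)[:,:800]
cb=cv2.resize(b[140:290,240:440],None,fx=4,fy=4,interpolation=cv2.INTER_CUBIC)
cv2.imwrite('pics/c.png',cv2.resize(np.vstack([ca,cb]),None,fx=.483,fy=.483,interpolation=cv2.INTER_AREA))
cv2.imwrite('pics/cb.png',cb)
print('lampfoots', onz(mb,285,213,0),onz(ma,392,294,0), 'small',onz(mb,311,188,0),onz(mb,249,188,0))
print('knob tri',tri(ma,(314,222),mb,(317,247)))
# fixture disc outline via ellipse extremes at z=.03
for m,l,r in((ma,(249,275),(368,272)),(mb,(287,243),(392,245))): 
  print((onz(m,*l,.03)+onz(m,*r,.03))/2, onz(m,*l,.03)-onz(m,*r,.03))
E
```

```text
lampfoots [0.60813171 0.21269341 0.        ] [6.04054625e-01 2.00389544e-01 1.11022302e-16] small [0.74808631 0.25387917 0.        ] [0.60809756 0.38699602 0.        ]
knob tri (array([ 0.51007506, -0.0345849 ,  0.08484222]), np.float64(0.0006747594441477324))
[0.63978598 0.00596407 0.03      ] [ 0.11249977 -0.25680908  0.        ]
[ 0.60308718 -0.02026674  0.03      ] [-1.97600347e-01  1.97343074e-01 -1.11022302e-16]
```

View pics/cb.png

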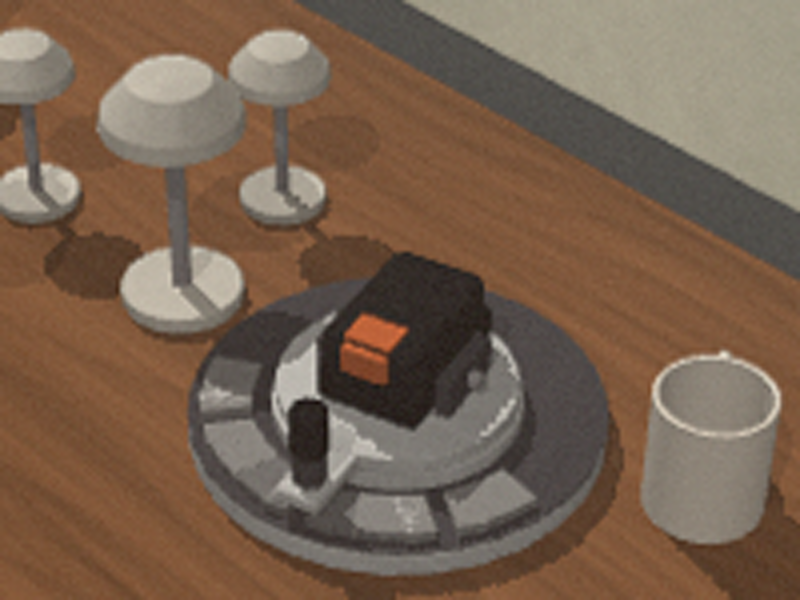

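The crop confirms that the largest lamp is the one beside the turntable on its +y side. Positive stage moves the knob to the robot's right. A dark radial slot between the steel plates shows there at crop (450,525). Next I'll fit the disc centre and the slot angle.

```bash
python3 - <<'E'
from h import *
from scipy.optimize import least_squares
b,mb=load('side0')
cv=lambda p:(239.6+p[0]/4,139.6+p[1]/4)
P=np.array([onz(mb,*cv(p),.03) for p in [(190,405),(608,415),(400,548),(520,297),(570,335),(245,318),(210,472),(560,495),(265,520)]])
r=least_squares(lambda c:np.hypot(P[:,0]-c[0],P[:,1]-c[1])-c[2],[.61,-.01,.142]); print(r.x,r.fun*1e3)
c=r.x[:2]; k=np.array([.5101,-.0346]); print('R knob',np.linalg.norm(k-c))
ak=np.arctan2(*(k-c)[::-1]); print('yaw of knob dir',ak)
for p in [(450,520),(445,535),(232,412)]:
    q=onz(mb,*cv(p),.03)[:2]-c; print(p,np.linalg.norm(q),(np.arctan2(q[1],q[0])-ak+np.pi)%(2*np.pi)-np.pi)
o=robot.observe()
from scipy.spatial.transform import Rotation as R
T=R.from_euler('xyz',o['tool_rot']).as_matrix(); print(T); m=robot.camera_model('wrist')
print('cam in tool',T.T@(-np.array(m['R']).T@np.array(m['t'])-o['tool_pos'])); print('delta knob tool', T.T@(np.r_[k,.087]-o['tool_pos'])); print(np.array(m['R'])@T)
E
```

```text
[ 0.61403008 -0.00757472  0.14056691] [-1.46611953 -0.02132406  0.00363771  3.29435089 -0.68042727 -2.08847601
  0.69414571 -2.77776948  3.04198202]
R knob 0.10738634573731842
yaw of knob dir -2.887193439489727
(450, 520) 0.11950829732402467 0.828201654841644
(445, 535) 0.13188058785392548 0.7746705080965866
(232, 412) 0.11107499538817694 -0.91038754948395
[[-9.02258342e-01  4.31195396e-01 -6.44147888e-04]
 [ 4.31195840e-01  9.02257880e-01 -9.30668353e-04]
 [ 1.79887598e-04 -1.11745717e-03 -9.99999359e-01]]
cam in tool [ 0.07763839 -0.0005679  -0.15792735]
delta knob tool [-0.47527198 -0.33582463  0.13950431]
[[-6.23106158e-05  9.99999955e-01 -2.95066191e-04]
 [-9.57263845e-01 -1.44985577e-04 -2.89216025e-01]
 [-2.89216055e-01  2.64434968e-04  9.57263811e-01]]
```

{"op": "arm_command", "data": {"moves": [[[-0.04,-0.028,0],[0,0,0.149],0.09],[[-0.08,-0.056,0],[0,0,0.298],0.09],[[-0.12,-0.084,0],[0,0,0.447],0.09],[[-0.16,-0.112,0],[0,0,0.596],0.09],[[-0.2,-0.14,0],[0,0,0.745],0.09]]}}

```text
time: 0.65
tool_pos: [0.3468, 0.2594, 0.2267]
tool_rot: [3.142, -0.0, 1.945]
contact_force: [0.9, -0.0, -0.0]
opening: 0.09
grip_force: 0.0
```

```bash
cat >> h.py <<'E'
from scipy.spatial.transform import Rotation as Ro
def to(x,y,z,yyaw):
    o=robot.observe(); T=Ro.from_euler('xyz',o['tool_rot'])
    Y=np.array([np.cos(yyaw),np.sin(yyaw),0]); Z=np.array([0,0,-1.]); G=Ro.from_matrix(np.c_[np.cross(Y,Z),Y,Z])
    print('t',o['time'],'pos',o['tool_pos'].round(4),'q',o['qpos'].round(2),'F',o['contact_force'].round(1))
    print('d',T.inv().apply(np.array([x,y,z])-o['tool_pos']).round(4),'rot',(T.inv()*G).as_rotvec().round(3))
E
python3 -c "
from h import *
to(.51,-.035,.2,-1.317)"
```

```text
t 0.65 pos [0.3468 0.2594 0.2267] q [0.46 0.17 1.76 0.   1.21 0.09] F [ 0.9 -0.  -0. ]
d [-0.3337  0.0442  0.0267] rot [ 0.    -0.     1.691]
```

{"op": "arm_command", "data": {"moves": [[[-0.05,0.007,0],[0,0,0.149],0.09],[[-0.1,0.014,0],[0,0,0.298],0.09],[[-0.15,0.021,0],[0,0,0.447],0.09],[[-0.2,0.027,0],[0,0,0.596],0.09],[[-0.24,0.032,0.0],[0,0,0.745],0.09]]}}

```text
time: 1.15
tool_pos: [0.4659, 0.0477, 0.2266]
tool_rot: [3.142, 0.0, 1.199]
contact_force: [0.6, 0.6, 0.3]
opening: 0.09
grip_force: 0.0
```

```bash
python3 -c "
from h import *
to(.51,-.035,.2,-1.317)"
```

```text
t 1.15 pos [0.4659 0.0477 0.2266] q [-0.06  0.24  1.67 -0.    1.23  0.31] F [0.6 0.6 0.3]
d [-0.061   0.0711  0.0266] rot [ 0.    -0.     0.945]
```

{"op": "arm_command", "data": {"moves": [[[-0.015,0.018,0],[0,0,0.149],0.09],[[-0.03,0.035,0],[0,0,0.298],0.09],[[-0.045,0.053,0],[0,0,0.447],0.09],[[-0.061,0.071,0.01],[0,0,0.596],0.09],[[-0.061,0.071,0.026],[0,0,0.745],0.09]]}}

```text
time: 1.65
tool_pos: [0.5114, -0.0347, 0.2008]
tool_rot: [3.139, -0.002, 0.452]
contact_force: [-0.5, 0.3, 0.5]
opening: 0.0899
grip_force: 0.0
```

{"op": "arm_command", "data": {"moves": [[[0,0,0],[0,0,0.149],0.09],[[0,0,0],[0,0,0.2],0.09],[[0,0,0],[0,0,0.2],0.09],[[0,0,0],[0,0,0.2],0.09],[[0,0,0],[0,0,0.2],0.09]]}}

```text
time: 2.15
tool_pos: [0.5097, -0.0321, 0.2007]
tool_rot: [-3.142, -0.0, 0.262]
contact_force: [0.1, 0.1, -0.2]
opening: 0.0897
grip_force: 0.0
```

```bash
python3 -c "
from h import *
snap('wrist','w1')
to(.51,-.035,.2,-1.317)"
```

```text
t 2.2 pos [ 0.5097 -0.0321  0.2008] q [-0.21  0.34  1.6   0.    1.2   1.1 ] F [ 0.1 -0.2  0.5]
d [-0.0005  0.0029  0.0008] rot [ 0.    -0.     0.008]
```

View pics/w1.png

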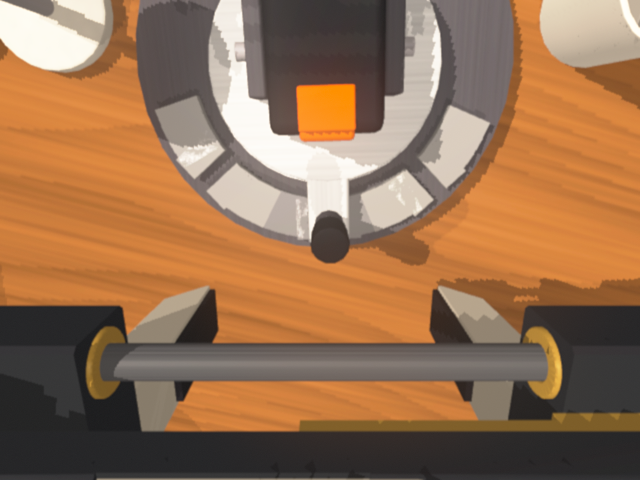

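The wrist view shows the knob top at about (330,243), with the arm going straight up in the image. The wanted slot is the dark radial gap at about (428,187) on the right, which is the mug side. The other slot is at about (216,168).

```bash
python3 - <<'E'
from h import *
from scipy.optimize import least_squares
im,m=load('w1'); s,ms=load('side0'); c_,mc=load('scene0')
g=cv2.cvtColor(im,cv2.COLOR_BGR2GRAY)
# knob in wrist
mk=((g<75)*255).astype(np.uint8); mk[:205]=0; mk[275:]=0; mk[:,:300]=0; mk[:,360:]=0
ys,xs=np.where(mk); print('knob',xs.min(),xs.max(),ys.min(),ys.max())
for r in range(205,270,6): x=np.where(mk[r])[0]; print(r,x.min() if len(x) else 0,x.max() if len(x) else 0,end='; ')
# slot: intensity across pin circle
def fit(z):
    P=np.array([onz(m,*p,z) for p in [(141,100),(220,215),(270,238),(390,237),(440,212),(485,165),(513,100)]])
    r=least_squares(lambda c:np.hypot(P[:,0]-c[0],P[:,1]-c[1])-.142,[.61,-.01]); return r.x,r.fun*1e3
c,f=fit(.03); print('\ncentre',c,f.round(1))
for kz,px in((.104,(330,244)),):
    k=onz(m,*px,kz)[:2]; print('knob',k,np.linalg.norm(k-c),'dir',np.arctan2(*(c-k)[::-1]))
ak=np.arctan2(*(k-c)[::-1])
for r in (.105,.115,.125):
  row=[]
  for a in np.arange(.5,1.06,.02):
    u,v=proj(m,np.r_[c+r*np.array([np.cos(ak+a),np.sin(ak+a)]),.03]); row.append(int(g[int(round(v)),int(round(u))]))
  print(r,row)
for n,M in(('scene',c_),('side',s)):
  G=cv2.cvtColor(M,cv2.COLOR_BGR2GRAY)
E
```

```text
knob 311 349 216 262
205 0 0; 211 0 0; 217 325 338; 223 316 342; 229 314 345; 235 312 347; 241 312 349; 247 312 348; 253 314 345; 259 320 339; 265 0 0; 
centre [ 0.62025736 -0.00682008] [ 0.9  0.8 -1.5 -0.9  1.1  1.3 -0.6]
knob [ 0.51003822 -0.03721124] 0.11433233439416153 dir 0.2690483937319553
0.105 [219, 216, 209, 209, 209, 209, 209, 209, 210, 166, 98, 105, 100, 90, 94, 122, 204, 177, 147, 147, 147, 147, 147, 166, 200, 203, 208, 207, 208]
0.115 [210, 238, 215, 207, 208, 208, 214, 207, 208, 206, 92, 118, 118, 120, 119, 163, 207, 206, 206, 206, 208, 207, 208, 207, 207, 208, 208, 207, 208]
0.125 [208, 207, 207, 207, 207, 235, 209, 207, 207, 207, 137, 114, 119, 120, 118, 164, 206, 206, 206, 206, 206, 206, 206, 207, 207, 207, 207, 207, 206]
```

{"op": "arm_command", "data": {"moves": [[[0,0.003,0.025],[0,0,0],0.09],[[-0.001,0.005,0.06],[0,0,0],0.07],[[-0.001,0.005,0.09],[0,0,0],0.06],[[-0.001,0.005,0.115],[0,0,0],0.05],[[-0.001,0.005,0.128],[0,0,0],0.05]], "squeeze": 50}}

```text
time: 2.7
tool_pos: [0.5089, -0.037, 0.0707]
tool_rot: [-3.14, 0.003, 0.262]
contact_force: [-0.4, -0.1, 0.2]
opening: 0.0626
grip_force: 0.0
```

```bash
python3 -c "
from h import *
snap('wrist','w2')
to(.51,-.037,.072,-1.304)"
```

```text
t 2.75 pos [ 0.5083 -0.0369  0.0695] q [-0.22  0.5   1.76  0.    0.88  1.09] F [-0.6  0.1 -1.7]
d [ 0.0016  0.0006 -0.0025] rot [-0.002  0.004 -0.005]
```

View pics/w2.png

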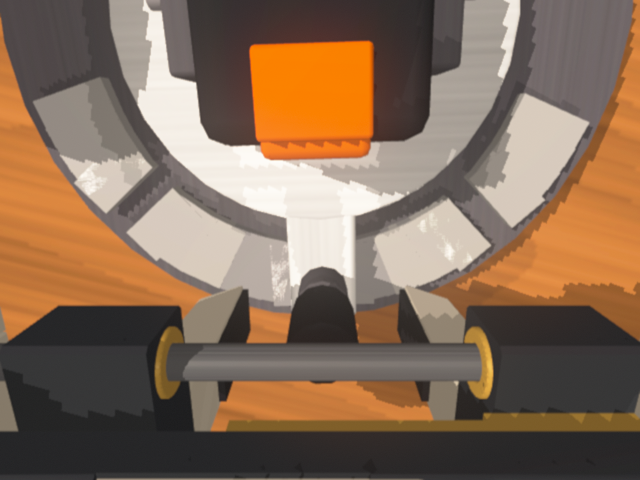

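The knob at (322,320) sits centred between the pads. I'll close the gripper now.

{"op": "arm_command", "data": {"moves": [[[0.001,0,-0.001],[0,0,0],0.04],[[0.001,0,-0.001],[0,0,0],0.03],[[0.001,0,-0.001],[0,0,0],0.02],[[0.001,0,-0.001],[0,0,0],0.015],[[0.001,0,-0.001],[0,0,0],0.015]], "squeeze": 40}}

```text
time: 3.25
tool_pos: [0.5115, -0.0369, 0.0746]
tool_rot: [3.141, -0.001, 0.261]
contact_force: [0.4, 1.0, 4.8]
opening: 0.0251
grip_force: 40.0
```

{"op": "arm_command", "data": {"moves": [[[0,0,0],[0,0,0],0.015],[[0,0,0],[0,0,0],0.015],[[0,0,0],[0,0,0],0.015],[[0,0,-0.002],[0,0,0],0.015],[[0,0,-0.004],[0,0,0],0.015]]}}

```text
time: 3.75
tool_pos: [0.5114, -0.0369, 0.0772]
tool_rot: [-3.141, -0.001, 0.261]
contact_force: [4.3, 1.1, -11.2]
opening: 0.0254
grip_force: 40.0
```

{"op": "arm_command", "data": {"moves": [[[0,0,-0.002],[0,0,0],0.015],[[0,0,-0.004],[0,0,0],0.015],[[0,0,-0.006],[0,0,0],0.015],[[0,0,-0.008],[0,0,0],0.015],[[0,0,-0.009],[0,0,0],0.015]]}}

```text
time: 4.25
tool_pos: [0.5114, -0.0369, 0.0858]
tool_rot: [-3.141, -0.0, 0.261]
contact_force: [6.3, 1.1, -12.0]
opening: 0.025
grip_force: 40.0
```

```bash
python3 -c "
from h import *
im,m=snap('wrist','w3')
to(.5117,-.0369,.0855,-1.304)
C=np.array([.6207,-.0068]); o=robot.observe(); p=o['tool_pos'][:2]-C
print('r',np.linalg.norm(p))
T=Ro.from_euler('xyz',o['tool_rot'])
for a in np.arange(.07,.76,.07):
  q=Ro.from_rotvec([0,0,a]).apply(np.r_[p,0])-np.r_[p,0]; print(round(a,2),T.inv().apply(q).round(4))
s=snap('side','s3')
"
```

```text
t 4.3 pos [ 0.5114 -0.0369  0.0859] q [-0.22  0.48  1.74  0.    0.92  1.09] F [  5.8   0.9 -11.9]
d [0.0002 0.0001 0.0004] rot [-0.    -0.    -0.006]
r 0.11332685407588834
0.07 [ 0.0003  0.0079 -0.    ]
0.14 [ 0.0012  0.0158 -0.    ]
0.21 [ 0.0027  0.0236 -0.    ]
0.28 [ 0.0047  0.0313 -0.    ]
0.35 [ 0.0072  0.0388 -0.    ]
0.42 [ 0.0102  0.0461 -0.    ]
0.49 [ 0.0138  0.0532 -0.    ]
0.56 [ 0.0178  0.0601 -0.    ]
0.63 [ 0.0223  0.0666 -0.    ]
0.7 [ 0.0272  0.0728 -0.    ]
```

View pics/w3.png

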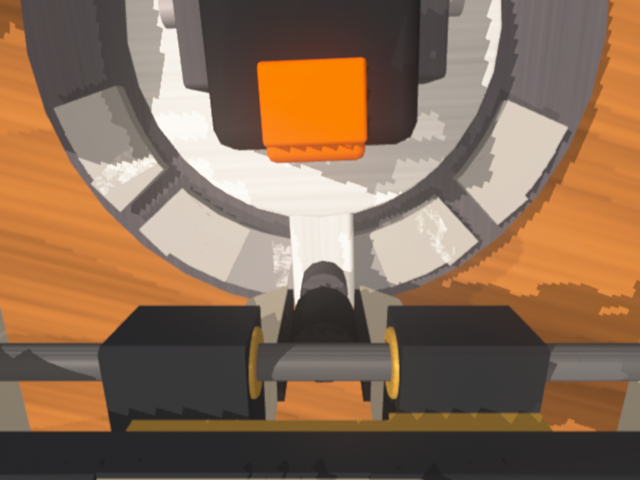

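{"op": "arm_command", "data": {"moves": [[[0,0,-0.001],[0,0,0],0.015],[[0,0.001,-0.001],[0,0,-0.01],0.015],[[0,0.002,-0.001],[0,0,-0.02],0.015],[[0,0.0035,-0.001],[0,0,-0.03],0.015],[[0,0.0035,-0.001],[0,0,-0.03],0.015]]}}

```text
time: 4.85
tool_pos: [0.5124, -0.0398, 0.0866]
tool_rot: [-3.14, -0.001, 0.291]
contact_force: [6.7, 3.8, -12.5]
opening: 0.0256
grip_force: 40.0
```

```bash
cat >> h.py <<'E'
def f():
    o=robot.observe(); T=Ro.from_euler('xyz',o['tool_rot']); C=np.array([.6207,-.0068]); p=C-o['tool_pos'][:2]
    print('t',o['time'],'Ftool',T.inv().apply(o['contact_force']).round(1),'r',np.linalg.norm(p).round(4),'ang',np.arctan2(p[1],p[0]).round(4),'z',o['tool_pos'][2].round(4),'yaw',o['tool_rot'][2].round(4),'M',o['torque'].round(2))
E
python3 -c "
from h import *
f()"
```

```text
t 4.85 Ftool [ 7.5 -1.7 12.5] r 0.1132 ang 0.2957 z 0.0866 yaw 0.2906 M [ 0.53 -0.98 -0.01]
```

{"op": "arm_command", "data": {"moves": [[[0.001,0.009,0],[0,0,-0.08],0.015],[[0.0024,0.018,0],[0,0,-0.16],0.015],[[0.0042,0.0269,0],[0,0,-0.24],0.015],[[0.0067,0.0355,0],[0,0,-0.32],0.015],[[0.0099,0.044,0],[0,0,-0.4],0.015]]}}

```text
time: 5.35
tool_pos: [0.5345, -0.0781, 0.0863]
tool_rot: [-3.139, -0.002, 0.693]
contact_force: [8.5, 9.8, -12.7]
opening: 0.0252
grip_force: 40.0
```

```bash
python3 -c "
from h import *
f()"
```

```text
t 5.35 Ftool [12.8 -2.1 12.8] r 0.1118 ang 0.6913 z 0.0863 yaw 0.693 M [ 1.49 -1.35 -0.23]
```

{"op": "arm_command", "data": {"moves": [[[0.0005,0,0],[0,0,0],0.015],[[0.001,0,0],[0,0,0],0.015],[[0.0015,0,0],[0,0,0],0.015],[[0.0015,0,0],[0,0,0],0.015],[[0.0015,0,0],[0,0,0],0.015]]}}

```text
time: 5.85
tool_pos: [0.5351, -0.0785, 0.0865]
tool_rot: [-3.14, 0.0, 0.691]
contact_force: [5.6, 1.2, -12.4]
opening: 0.0252
grip_force: 40.0
```

```bash
python3 -c "
from h import *
f()"
```

```text
t 5.85 Ftool [ 5.1  2.7 12.4] r 0.1117 ang 0.6968 z 0.0865 yaw 0.6908 M [ 0.1  -0.82  0.03]
```

{"op": "arm_command", "data": {"moves": [[[0.0005,0.0071,0],[0,0,-0.064],0.015],[[0.0014,0.0143,0],[0,0,-0.128],0.015],[[0.0029,0.0213,0],[0,0,-0.192],0.015],[[0.0046,0.0283,0],[0,0,-0.256],0.015],[[0.0067,0.0351,0],[0,0,-0.32],0.015]]}}

```text
time: 6.35
tool_pos: [0.5616, -0.1002, 0.0859]
tool_rot: [-3.137, -0.001, 1.012]
contact_force: [1.5, 6.3, -12.9]
opening: 0.0254
grip_force: 40.0
```

{"op": "arm_command", "data": {"moves": [[[0,0,0],[0,0,0],0.015],[[0,0,0],[0,0,0],0.015],[[0,0,0],[0,0,0],0.015],[[0,0,0],[0,0,0],0.015],[[0,0,0],[0,0,0],0.015]]}}

```text
time: 6.85
tool_pos: [0.5625, -0.1007, 0.0863]
tool_rot: [-3.14, -0.001, 1.011]
contact_force: [5.8, 3.4, -12.1]
opening: 0.0252
grip_force: 40.0
```

```bash
python3 -c "
from h import *
f(); snap('wrist','w4')"
```

```text
t 6.85 Ftool [ 5.9  3.2 12.1] r 0.1105 ang 1.0164 z 0.0863 yaw 1.0106 M [ 0.29 -0.88 -0.04]
```

View pics/w4.png

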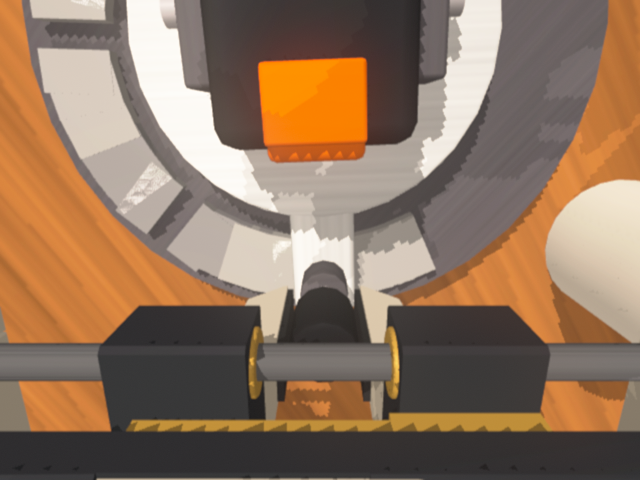

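```bash
python3 - <<'E'
from h import *
from scipy.optimize import least_squares
def prof(n,pts,lo,hi):
    im,m=load(n); g=cv2.cvtColor(im,cv2.COLOR_BGR2GRAY)
    P=np.array([onz(m,*p,.03) for p in pts])
    c=least_squares(lambda c:np.hypot(P[:,0]-c[0],P[:,1]-c[1])-.142,[.61,-.01]).x
    print(n,'centre',c)
    for C in (c,np.array([.6207,-.0068])):
      for r in (.11,.118,.126):
        A=np.arange(lo,hi,.005); v=[]
        for a in A:
            u=proj(m,np.r_[C+r*np.array([np.cos(a),np.sin(a)]),.03]); v.append(cv2.getRectSubPix(g,(1,1),(float(u[0]),float(u[1])))[0,0])
        v=np.array(v)<150; e=np.flatnonzero(np.diff(v.astype(int)))
        print(r,[round(A[i],3) for i in e])
w1=[(141,100),(220,215),(270,238),(390,237),(440,212),(485,165),(513,100)]
prof('w1',w1,-2.3,-1.9); prof('w1',w1,-4.0,-3.5)
w4=[(36,110),(60,160),(100,212),(150,256),(200,283),(500,240),(560,170),(590,100)]
prof('w4',w4,-3.1,-2.7); prof('w4',w4,-4.0,-3.5)
im,m=load('w4'); print(proj(m,np.r_[.6207-.142*np.cos(.27),-.0068-.142*np.sin(.27),.03]))
E
```

```text
w1 centre [ 0.62025736 -0.00682008]
0.11 [np.float64(-2.185), np.float64(-2.075)]
0.118 [np.float64(-2.18), np.float64(-2.075)]
0.126 [np.float64(-2.175), np.float64(-2.075)]
0.11 [np.float64(-2.19), np.float64(-2.075)]
0.118 [np.float64(-2.185), np.float64(-2.075)]
0.126 [np.float64(-2.18), np.float64(-2.08)]
w1 centre [ 0.62025736 -0.00682008]
0.11 [np.float64(-3.965), np.float64(-3.8), np.float64(-3.685)]
0.118 [np.float64(-3.96), np.float64(-3.795), np.float64(-3.69)]
0.126 [np.float64(-3.985), np.float64(-3.79), np.float64(-3.69)]
0.11 [np.float64(-3.965), np.float64(-3.8), np.float64(-3.685)]
0.118 [np.float64(-3.955), np.float64(-3.795), np.float64(-3.69)]
0.126 [np.float64(-3.985), np.float64(-3.79), np.float64(-3.69)]
w4 centre [ 0.6192203 -0.0009115]
0.11 [np.float64(-2.885), np.float64(-2.765)]
0.118 [np.float64(-2.88), np.float64(-2.77)]
0.126 [np.float64(-2.88), np.float64(-2.775)]
0.11 [np.float64(-2.94), np.float64(-2.82)]
0.118 [np.float64(-2.93), np.float64(-2.82)]
0.126 [np.float64(-2.93), np.float64(-2.825)]
w4 centre [ 0.6192203 -0.0009115]
0.11 [np.float64(-3.76), np.float64(-3.645)]
0.118 [np.float64(-3.76), np.float64(-3.65)]
0.126 [np.float64(-3.76), np.float64(-3.655)]
0.11 [np.float64(-3.8), np.float64(-3.685)]
0.118 [np.float64(-3.795), np.float64(-3.685)]
0.126 [np.float64(-3.79), np.float64(-3.69)]
(np.float64(146.04959696668246), np.float64(253.2640961093466))
```

{"op": "arm_command", "data": {"moves": [[[0,0,0.002],[0,0,0],0.015],[[0,0,0.004],[0,0,0],0.015],[[0,0,0.006],[0,0,0],0.015],[[0,0,0.007],[0,0,0],0.015],[[0,0,0.007],[0,0,0],0.015]]}}

```text
time: 7.4
tool_pos: [0.5625, -0.1008, 0.0795]
tool_rot: [-3.14, -0.001, 1.011]
contact_force: [5.2, 2.6, -10.3]
opening: 0.0248
grip_force: 40.0
```

```bash
python3 -c "
from h import *
f()"
```

```text
t 7.4 Ftool [ 5.   3.1 10.3] r 0.1105 ang 1.0165 z 0.0795 yaw 1.0106 M [ 0.37 -0.76 -0.11]
```

The force is still spring-like, so the pin is in the slot. I'll lower further.

{"op": "arm_command", "data": {"moves": [[[0,0,0.0015],[0,0,0],0.015],[[0,0,0.003],[0,0,0],0.015],[[0,0,0.004],[0,0,0],0.015],[[0,0,0.004],[0,0,0],0.015],[[0,0,0.004],[0,0,0],0.015]]}}

```text
time: 7.9
tool_pos: [0.5625, -0.1008, 0.0758]
tool_rot: [-3.14, -0.001, 1.011]
contact_force: [4.7, 3.6, -9.1]
opening: 0.0253
grip_force: 40.0
```

```bash
python3 -c "
from h import *
f()"
```

```text
t 7.9 Ftool [5.5 2.  9.1] r 0.1105 ang 1.0166 z 0.0758 yaw 1.0106 M [ 0.43 -0.68 -0.04]
```

Now release by opening slowly.

{"op": "arm_command", "data": {"moves": [[[0,0,0.001],[0,0,0],0.03],[[0,0,0.001],[0,0,0],0.04],[[0,0,0.001],[0,0,0],0.05],[[0,0,0.001],[0,0,0],0.05],[[0,0,0.001],[0,0,0],0.055]]}}

```text
time: 8.4
tool_pos: [0.5628, -0.1017, 0.076]
tool_rot: [3.141, -0.0, 1.011]
contact_force: [0.3, 0.0, 1.3]
opening: 0.0532
grip_force: 0.0
```

{"op": "arm_command", "data": {"moves": [[[0,0,-0.01],[0,0,0],0.06],[[0,0,-0.03],[0,0,0],0.06],[[0,0,-0.06],[0,0,0],0.06],[[0,0,-0.1],[0,0,0],0.06],[[0,0,-0.13],[0,0,0],0.06]]}}

```text
time: 8.9
tool_pos: [0.5631, -0.1016, 0.2089]
tool_rot: [3.139, -0.001, 1.011]
contact_force: [0.6, -0.4, 0.8]
opening: 0.0597
grip_force: 0.0
```

{"op": "arm_command", "data": {"moves": [[[0,0,0],[0,0,0],0.06],[[0,0,0],[0,0,0],0.06],[[0,0,0],[0,0,0],0.06],[[0,0,0],[0,0,0],0.06],[[0,0,0],[0,0,0],0.06]]}}

```text
time: 9.4
tool_pos: [0.5623, -0.1014, 0.2047]
tool_rot: [-3.14, 0.0, 1.011]
contact_force: [-1.2, -0.4, 0.0]
opening: 0.0599
grip_force: 0.0
```

```bash
python3 - <<'E'
from h import *
f(); w,_=snap('wrist','w5'); s,_=snap('side','s5'); c,_=snap('scene','c5')
a=w[:400,100:560]; b=cv2.resize(s[170:310,260:440],None,fx=2,fy=2); d=cv2.resize(c[190:330,230:410],None,fx=2,fy=2)
H=np.hstack([cv2.resize(a,(430,374)),cv2.resize(np.vstack([b,d]),(360,560))[:374]]) if 0 else None
r=cv2.resize(np.vstack([b,d]),(360,560)); l=np.zeros((560,430,3),np.uint8); l[:374]=cv2.resize(a,(430,374))
cv2.imwrite('pics/m5.png',np.hstack([l,r])[:,:,::-1])
E
```

```text
t 9.4 Ftool [-1.  -0.8 -0. ] r 0.1112 ang 1.0175 z 0.2047 yaw 1.0108 M [-0.13  0.12 -0.02]
```

View pics/m5.png

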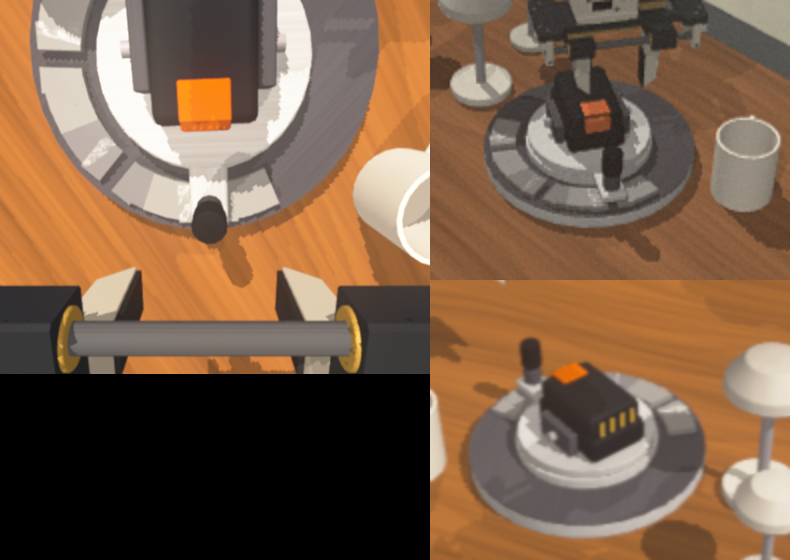

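The turntable is at the next slot, with the terminals toward the lamp and the lamp and mug in place. I'll check the knob height by triangulating before and after.

```bash
python3 - <<'E'
from h import *
def kn(n,ap):
    im,m=load(n); u,v=map(int,proj(m,np.array([*ap,.087]))); g=im.max(2)
    y0,x0=v-16,u-9; w=(g[y0:v+17,x0:u+10]<62).astype(np.uint8)
    k,l,st,ce=cv2.connectedComponentsWithStats(w); i=l[16,9]; 
    s=st[i]; print(n,(u,v),s, ce[i]); return m,(ce[i][0]+x0,ce[i][1]+y0)
C=np.array([.6207,-.0068])
for a,b,p in (('scene0','side0',(.510,-.037)),('c5','s5',(.5615,-.103))):
    m1,p1=kn(a,p); m2,p2=kn(b,p); X,e=tri(m1,p1,m2,p2); print(X.round(4),e.round(4), np.arctan2(*(C-X[:2])[::-1]))
E
```

```text
scene0 (312, 221) [ 6 10  8 14 94] [ 9.88297872 16.41489362]
side0 (317, 246) [  4  10  10  22 177] [ 8.74011299 19.61016949]
[ 0.505  -0.0396  0.0823] 0.0 0.2763105315655526
c5 (280, 226) [ 5 11  8 14 84] [ 8.82142857 17.71428571]
s5 (350, 250) [  0   0  18  30 281] [ 8.92170819 11.17793594]
[ 0.5704 -0.0957  0.0923] 0.0073 1.0561167321843334
```

The spring force fell linearly as the plunger went down (12.1, 10.3, then 9.1 N at about 0.3 N/mm), with no support at face level. The scene view puts the knob at its home height, so I'm handing in.

```bash
python3 -c "
from h import *
print(robot.hand_in())"
```

```text
the job is handed in; nothing more can be done
None
```

I lifted the plunger clear, swung the table about +0.75 rad toward the lamp, and let the pin drop into the next slot; the job is handed in at about 9.6 s, with force readings and the scene camera indicating it is fully home, though the hand-in returned no verdict.

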